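Wind the plate under the reading arm

TASK

Fit the loose hand crank on the square shaft of the plate stage and wind it clockwise, several full turns, until the yellow pointer on the carriage lines up with the red nose of the reading arm, the microplate still lying in its nest. Then pull the crank off and stand it, hub down, in the green tray. Move the carriage with the crank only, not by hand, and leave the beaker, the white trough and the timer where they are.

Things in the scene. Friction and masses are not known exactly. Their poses are not given: they have to be found in the camera images.
- crank: Loose balanced hand crank, 0.28 to 0.45 kg, standing hub down on the bench. Origin: centre of the hub's underside, on the turning axis; z up, x along the arm to the handle. Hub: steel 40x40 mm block, z 0 to 32 mm, with a square socket below, 18.4 mm wide, 30 mm deep, sides parallel to x and y. Aluminium arm 20 mm wide, z 32 to 44 mm, x -48 to +72 mm. Round counterweight, 36 mm across, at x = -47 mm.
- boss_mid (a point): Middle of the steel square boss on top of the crank's hub, on the turning axis, 55 mm above the hub's underside: 26x26 mm, z 32 to 63 mm over the underside. Grip it across the crank's y (beside the arm) to carry the crank or to pull it off the shaft.
- handle_mid (a point): Middle of the crank's upright orange handle, 60 mm from the turning axis, 66 mm above the hub's underside. The handle is 24 mm thick, reaches from 45 to 85 mm (its pin to 87 mm) above the underside, and turns freely on its pin, so a gripper holding it can go round without turning. Its orientation means nothing.
- shaft_foot (a point): On the axis of the stage's upright square shaft, on the steel collar (44 mm across, 74 mm above the bench) on which a fitted crank's hub rests. The shaft is 16 mm square, stands 29 mm above this point and its top 7 mm is a cone 16 to 9 mm across. It rises from an 80x80 mm blue gearbox 70 mm high.
- drive (a joint): Turn of the square shaft, rad, 0 at the start, growing clockwise seen from above; range -0.2 to 21. At 0 the sides of the square are parallel to the stage's x and y; at value v it is turned by -v about z. One turn (6.283) moves the carriage 25 mm along the stage's +y. Friction about 0.1 N m; it stays where it is left, and cannot be driven back by pushing the carriage lightly.
- stage: Hand-wound plate stage, fixed. Origin on the bench under the shaft axis; +y runs along the travel from the gearbox to the far end (base plate x -65 to +95, y -45 to +300 mm, 12 mm thick), z up. End plate to 46 mm high; the white microplate on the carriage to 58 mm high.
- pointer (a point): Tip of the yellow pointer on the carriage's front (-x) edge, 43 mm above the bench; travels along the stage's +y. Axes as the stage's.
- red_nose (a point): Lower tip of the red nose at the front end of the white reading arm, which is fixed over the stage (28 mm wide, up to 90 mm above the bench) at a different place each time, 56 to 76 mm further along the travel than the pointer's start. Axes as the stage's. The pointer is lined up when it has the same stage y as this point (it passes 23 mm below).
- plate: White microplate 86x128x14 mm lying loose in the carriage's nest between 6 mm high black corner lips, right above the carriage's origin. Origin: centre of its underside.
- carriage: Grey carriage 100x140x10 mm (top 44 mm above the bench, black corner lips to 50 mm), slides along the stage's y on two rails, driven by the shaft. Origin at bench level under its middle.
- tray: Open green tray, fixed on the bench, 150x150 mm outside, 12 mm high, walls 4 mm and floor 4 mm thick. Origin: centre of its underside; z up.
- beaker: Glass beaker with pipette tips, 65 mm across, 82 mm high; bystander. Origin: centre of its underside.
- reservoir: White open trough, 124x44x27 mm; bystander. Origin: centre of its underside.
- timer: Flat bench timer, 70x66x18 mm; bystander. Origin: centre of its underside.
Things that resemble listed ones, but are neither listed nor needed, are in the scene too. What is shaped like the crank but turquoise is not meant.

How it is judged (in metres and radians):
On the way, in this order (a step that is already met when the one before it is completed fails the run):
1. the crank is fitted on the square shaft, its hub down on the collar (within 6 mm) (horizontal distance between crank and shaft_foot below 0.005 m and z of crank in the frame of stage below 0.08 m and angle between crank's own z axis and vertical below 0.15 rad), for 0.2 s.
2. the shaft has been wound two full turns with the crank still on it (all of step 1 and value of joint drive above 12.57 rad).
3. the pointer stands lined up with the red nose (within 4 mm), the shaft at rest and the crank still on it (all of step 1 and y of pointer in the frame of red_nose between -0.004 and 0.004 m and velocity of joint drive between -0.3 and 0.3 rad/s), for 0.2 s.
At the end, for the whole second after the job is handed in: The pointer is within 4 mm of the red nose along the travel, with the microplate still flat in the carriage's nest (within 6 mm); the crank stands upright (within 0.1 rad), hub on the tray's floor (within 4 mm) inside the tray, at rest and released (y of pointer in the frame of red_nose between -0.004 and 0.004 m and horizontal distance between plate and carriage below 0.006 m and height (world z) of plate below 0.048 m and horizontal distance between crank and tray below 0.075 m and z of crank in the frame of tray below 0.008 m and angle between crank's own z axis and vertical below 0.1 rad and linear speed of crank below 0.02 m/s); the robot touches nothing.
It fails at once if the glass beaker is moved more than 30 mm (distance of beaker from where it was at the start of the episode above 0.03 m).
It fails at once if the white trough is moved more than 30 mm (distance of reservoir from where it was at the start of the episode above 0.03 m).
It fails at once if the timer is moved more than 30 mm (distance of timer from where it was at the start of the episode above 0.03 m).
It fails at once if the carriage is pushed by hand (more than 3 N) (contact force between any of the fingers, the arm and carriage above 3 N).
It also fails if it takes over 72 s, if anything falls off the work surface, if the arm or the gripper's body presses on something with over 40 N, if the wrist force passes 120 N, or if a joint passes its speed limit or range.

ROBOT

A 6-joint arm with a two-finger parallel gripper is mounted at the origin on a cart in front of the work surface, level with it; the furniture and walls round the work are solid. World frame = base frame: x ahead of the robot, y to its left, z up, the work surface at z = 0. Lengths are in m, angles in degrees, forces in N, time in s.
With the tool pointing down it reaches from about 0.4 to 0.825 m from the base axis. Payload 7 kg.
Tool frame: the origin (TCP) lies on the centre line of the jaws, within the pads' length; the fingertips stand 11 mm ahead of it and the grasp point (between the pads) lies 8 mm behind it; z points along the fingers, y is the direction in which the jaws open and shut (so a half turn about z gives the same grasp; the last joint's range is limited). The gripper opens to 88 mm and grips with 3 to 60 N. Pads are 19 mm wide; open, the fingers measure 130 mm over their backs; the gripper's body (78 mm by 193 mm) begins 47 mm behind the grasp point.
Start: joints at [85.205, 20.546, 0.682, 0, -70.136, -16.507], TCP at [0.245, 0.629, 0.238] pointing down, gripper open.
Joint ranges: [-176.03, 176.03], [-82.01, 121.73], [-58.28, 71.71], [-173.87, 95.51], [-174.79, -0.11], [-173.66, 173.66]. Speed limits (degrees/s): [136.94, 136.94, 172.46, 180, 180, 180].

INTERFACE

Orientations are given as [roll, pitch, yaw] about the fixed x, y, z axes, in that order (R = Rz(yaw) Ry(pitch) Rx(roll)).
In Python, from plant import ctrl, cams, order gives the robot as it stands.
- The arm moves only by the tool jog_arm, never from a script. Its argument "motion" is a list of rows, each an object with "offset": the shift along the tool's x, y, z in mm, a list of three; "roll": the turn about the tool's z in rad; "hand": the finger opening in mm, from 0 to 87.6. A call has 1 to 20 rows; each row is the pose to reach, as a shift and turn from the pose commanded when the call began, along the tool's axes at that moment; what a row does not reach only later rows make up. A row lasts 1/12 s, in which the tool goes at most 41.7 mm and 7.16 degrees, less where a joint would pass 70% of its speed; a pose out of reach is approached as far as the arm can. A call with a gripper value outside its range is refused whole. The fingers move at their own pace and stop on an object; the grip force is fixed at half the most. Time passes only in rows, so rows that repeat a pose let the fingers close. It gives the time, the measured TCP pose, the force and the opening at its end, in the units of the state.
- ctrl.get_obs(): the state, without advancing time (a new reading comes with each control period).
- cams.snapshot(name): name is "side" or "top" or "wrist"; returns a dict with "img" (400x640x3 uint8, red, green, blue), "K" (3x3 intrinsics, pixels), "D" ([k1, k2, p1, p2, k3] as OpenCV has them; the pictures are not rectified), "cam_to_world" (4x4, takes a point from camera to world coordinates); the wrist camera has in their place "T_tool_cam" (4x4, takes a point from camera to tool coordinates, whose origin is the TCP and whose axes are the flange's). Camera axes: x right, y down, z forward; pixel columns grow to the right and rows downward; lengths in m; the calibration is good to about 2 mm. A picture is of the moment at which its call begins: read the wrist's pose just before it. There is no depth.
- order.close_job(): hands the job in, once; it reports no verdict.
The state is a dict: "clock": time; "joint_pos": joint angles; "qvel": joint speeds; "tau": joint torques, N m; "tool_pos": TCP position; "orientation": TCP orientation; "force": force on the tool from outside, world axes, zero at the start; "moment": the same for the moment, N m; "opening": finger opening in m.
Only numpy, scipy, OpenCV 4.12 (cv2) and the standard library are available. Lean on these libraries where they do the work, as an engineer would, in place of code of your own. Each camera call takes 0.05 s, during which the arm holds its last target. There are 200 camera calls.

## Working session

There is one attempt and no reset: what is moved stays moved. The work goes in short steps, Python scripts to look and compute and a tool call to move; the robot and the scene stay as the last step left them, time stands still between calls to the robot, and variables do not carry over. Pictures are saved under pics/ and viewed, about 8 in all and at most 12, crops included, and the job is handed in when it is done.

Besides the shell and the picture viewer there is one more tool, called as a command line: name --argument value ..., lists and objects as JSON in quotes. jog_arm: Moves the arm, as the interface text tells. Its arguments: {"type":"object","properties":{"motion":{"type":"array"}},"required":["motion"]}

```bash
mkdir -p pics; ls; cat > h.py <<'E'
import numpy as np, cv2
from plant import ctrl,cams,order
from scipy.spatial.transform import Rotation as R
def snap(n):
    o=ctrl.get_obs(); s=cams.snapshot(n)
    if n=='wrist':
        T=np.eye(4);T[:3,:3]=R.from_euler('xyz',o['orientation'],degrees=True).as_matrix();T[:3,3]=o['tool_pos']
        s['cam_to_world']=T@np.array(s['T_tool_cam'])
    for k in('K','D','cam_to_world'): s[k]=np.array(s[k],float)
    return s
def ray(s,uv):
    p=cv2.undistortPoints(np.array(uv,float).reshape(-1,1,2),s['K'],s['D']).reshape(-1,2)
    d=np.c_[p,np.ones(len(p))]@s['cam_to_world'][:3,:3].T
    return s['cam_to_world'][:3,3],d
def onz(s,uv,z):
    c,d=ray(s,uv); return c+d*((z-c[2])/d[:,2])[:,None]
def proj(s,P):
    M=np.linalg.inv(s['cam_to_world']); 
    return cv2.projectPoints(np.array(P,float).reshape(-1,1,3),cv2.Rodrigues(M[:3,:3])[0],M[:3,3],s['K'],s['D'])[0].reshape(-1,2)
def save(s,n): cv2.imwrite('pics/'+n,s['img'][:,:,::-1])
def blobs(s,lo,hi,amin=30):
    m=cv2.inRange(cv2.cvtColor(s['img'],cv2.COLOR_RGB2HSV),lo,hi)
    n,l,st,c=cv2.connectedComponentsWithStats(m)
    return [(tuple(np.round(c[i],1)),tuple(st[i])) for i in range(1,n) if st[i][4]>=amin],l
E
python3 - <<'E'
from h import *
print(ctrl.get_obs())
for n in('top','side','wrist'):
    s=snap(n); save(s,n+'0.png'); print(n,s['cam_to_world'].round(3).tolist(),s['K'].round(0).tolist(),s['D'])
E
```

```text
pics
{'clock': 0.0, 'joint_pos': array([ 8.52057496e+01,  2.05925002e+01,  6.35781837e-01, -1.82968994e-02,
       -7.01374709e+01, -1.65059662e+01]), 'qvel': array([-0.03872095,  0.03163968, -0.04045456,  0.0343184 , -0.13370613,
       -0.06587566]), 'tau': array([-2.05123561e-04, -5.82707798e+01,  2.93053526e+01,  6.99675679e+00,
        6.88621847e-03, -1.91535955e-04]), 'tool_pos': array([0.24507147, 0.62844733, 0.23663165]), 'orientation': array([ 1.79904805e+02, -1.02714149e-02, -2.13064389e+01]), 'force': array([ 0.22037766,  0.12300917, -0.66202088]), 'moment': array([ 0.02646855,  0.00139417, -0.0075061 ]), 'opening': 0.08756150433810889}
top [[0.007, -0.99, 0.142, 0.405], [-1.0, -0.007, 0.002, -0.011], [-0.001, -0.142, -0.99, 1.159], [0.0, 0.0, 0.0, 1.0]] [[410.0, 0.0, 324.0], [0.0, 410.0, 198.0], [0.0, 0.0, 1.0]] [-0.01283573  0.          0.          0.          0.        ]
side [[0.823, -0.274, 0.497, -0.044], [-0.567, -0.405, 0.717, -0.838], [0.005, -0.872, -0.49, 0.652], [0.0, 0.0, 0.0, 1.0]] [[426.0, 0.0, 314.0], [0.0, 426.0, 202.0], [0.0, 0.0, 1.0]] [-0.1079405  0.         0.         0.         0.       ]
wrist [[-0.365, -0.889, -0.278, 0.321], [-0.931, 0.349, 0.106, 0.599], [0.002, 0.298, -0.955, 0.384], [0.0, 0.0, 0.0, 1.0]] [[287.0, 0.0, 320.0], [0.0, 287.0, 200.0], [0.0, 0.0, 1.0]] [-0.0382067  0.         0.         0.         0.       ]
```

View pics/top0.png

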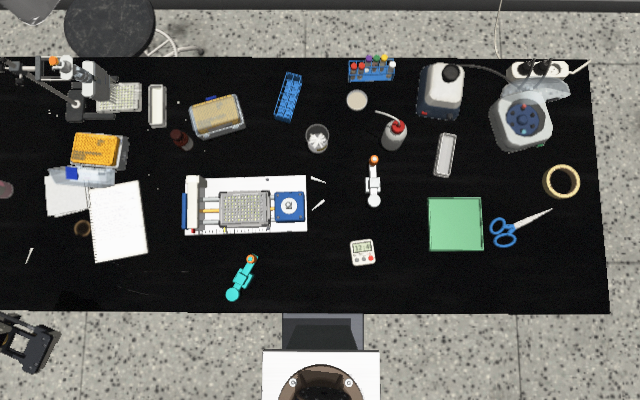

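View pics/side0.png

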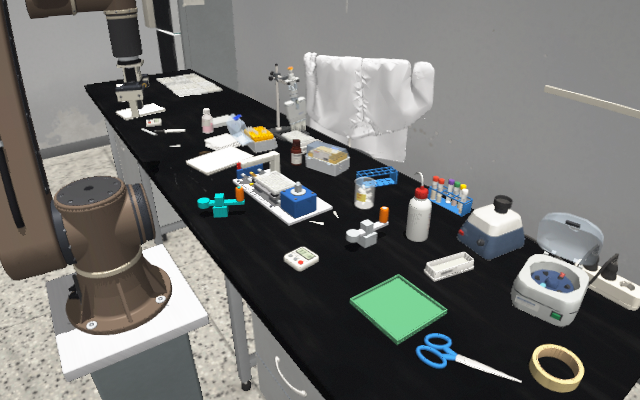

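The top view shows:
- The silver crank has its orange handle at (374,160) and its counterweight at (374,199). The turquoise lookalike is at (241,280).
- The stage shaft is at (289,206) and its travel runs left. The tray is at (456,224), the timer at (363,252) and the beaker at (317,138).
- The white trough is probably at (445,155). A similar one is at (157,105).

The silver crank fits the description (steel and aluminium, not turquoise). I'll confirm it in an enlarged crop while measuring.

```bash
python3 - <<'E'
from h import *
t=snap('top'); s=snap('side')
for n,lo,hi in(('orange',(5,150,120),(16,255,255)),('green',(55,80,80),(80,255,255)),('blue',(100,140,60),(120,255,255)),('red',(0,140,90),(4,255,255)),('yellow',(22,140,120),(34,255,255))):
    print(n)
    for nm,S in(('t',t),('s',s)):
        for b in blobs(S,lo,hi,4)[0]: print(' ',nm,b[0],b[1][:5])
a=t['img'][150:250,170:390]; a=cv2.resize(a,None,fx=3.6,fy=3.6,interpolation=cv2.INTER_CUBIC)
b=s['img'][145:255,220:400]; b=cv2.resize(b,None,fx=2.1,fy=2.1,interpolation=cv2.INTER_CUBIC)
im=np.zeros((a.shape[0]+b.shape[0],max(a.shape[1],b.shape[1]),3),np.uint8); im[:a.shape[0],:a.shape[1]]=a; im[a.shape[0]:,:b.shape[1]]=b
cv2.imwrite('pics/crop1.png',im[:,:,::-1]); print(im.shape)
E
```

```text
orange
  t (np.float64(52.7), np.float64(60.4)) (np.int32(49), np.int32(57), np.int32(9), np.int32(8), np.int32(58))
  t (np.float64(373.9), np.float64(158.9)) (np.int32(370), np.int32(155), np.int32(9), np.int32(9), np.int32(32))
  t (np.float64(250.0), np.float64(258.3)) (np.int32(246), np.int32(254), np.int32(9), np.int32(9), np.int32(34))
  s (np.float64(442.0), np.float64(179.8)) (np.int32(441), np.int32(179), np.int32(3), np.int32(2), np.int32(4))
  s (np.float64(239.4), np.float64(193.8)) (np.int32(235), np.int32(187), np.int32(9), np.int32(14), np.int32(95))
  s (np.float64(383.6), np.float64(214.8)) (np.int32(380), np.int32(206), np.int32(9), np.int32(17), np.int32(109))
green
  t (np.float64(376.3), np.float64(57.8)) (np.int32(373), np.int32(55), np.int32(7), np.int32(6), np.int32(30))
  t (np.float64(540.0), np.float64(144.7)) (np.int32(538), np.int32(144), np.int32(5), np.int32(3), np.int32(10))
  t (np.float64(460.5), np.float64(221.9)) (np.int32(428), np.int32(197), np.int32(56), np.int32(54), np.int32(1981))
  t (np.float64(453.0), np.float64(246.0)) (np.int32(452), np
[... 4192 characters left out ...]
))
  t (np.float64(92.6), np.float64(161.5)) (np.int32(89), np.int32(161), np.int32(9), np.int32(2), np.int32(13))
  t (np.float64(207.1), np.float64(210.9)) (np.int32(203), np.int32(210), np.int32(10), np.int32(2), np.int32(11))
  s (np.float64(260.1), np.float64(132.8)) (np.int32(249), np.int32(127), np.int32(24), np.int32(11), np.int32(128))
  s (np.float64(251.0), np.float64(183.5)) (np.int32(250), np.int32(183), np.int32(3), np.int32(2), np.int32(6))
  s (np.float64(462.4), np.float64(186.2)) (np.int32(460), np.int32(184), np.int32(6), np.int32(6), np.int32(28))
  s (np.float64(360.5), np.float64(196.3)) (np.int32(359), np.int32(195), np.int32(4), np.int32(4), np.int32(6))
(591, 792, 3)
```

View pics/crop1.png

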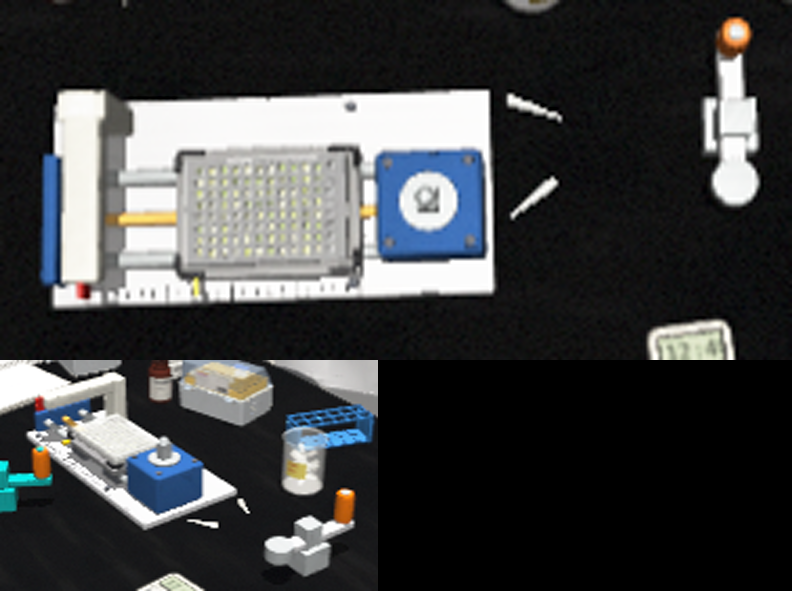

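The crop confirms it: the bright steel and aluminium crank has its handle at about (374,159), boss (375,182) and counterweight (374,201). The shaft top is at (288.6,205.6). The yellow pointer tip is at about (224.4,229) and the red nose at (193,230.5).

```bash
python3 - <<'E'
from h import *
t=snap('top'); s=snap('side')
P=lambda uv,z: onz(t,uv,z)[0].round(4)
h=P((374.3,159),.087);b=P((375,182.2),.063);c=P((374.2,201.1),.046)
print('handle',h,'boss',b,'cw',c, 'h-b',np.linalg.norm((h-b)[:2]),'b-c',np.linalg.norm((b-c)[:2]),'yaw',np.degrees(np.arctan2(*(h-c)[[1,0]])))
print('shaft',P((288.6,205.6),.103))
p=P((224.4,229.2),.043); r=P((193,230.5),.066); print('ptr',p,'nose(approx)',r)
print('base corners',P((170+52/3.6,150+307/3.6),.012),P((170+494/3.6,150+293/3.6),.012),P((170+489/3.6,150+90/3.6),.012))
m=cv2.inRange(cv2.cvtColor(t['img'],cv2.COLOR_RGB2HSV),(50,50,60),(85,255,255)); 
cs=max(cv2.findContours(m,0,2)[0],key=cv2.contourArea); rr=cv2.minAreaRect(cs); print('tray',rr,onz(t,cv2.boxPoints(rr),.012).round(3).tolist(),P(rr[0],.012))
# side triangulate handle
def tri(u,v):
    a,d=ray(t,u);b,e=ray(s,v);d=d[0];e=e[0]
    x=np.linalg.lstsq(np.c_[d,-e],b-a,rcond=None)[0];return (a+d*x[0]).round(3),(b+e*x[1]).round(3)
print('tri nose',tri((193,230.5),(238,166)), 'tri handle top',tri((374.3,159),(383.6,206.5)))
for n,uv in(('beaker',(317,130)),('timer',(363,252)),('trough',(445,155)),('bottle',(397,126))):print(n,P(uv,.03))
E
```

```text
handle [ 0.6642 -0.1408  0.087 ] boss [ 0.6055 -0.1449  0.063 ] cw [ 0.5561 -0.1442  0.046 ] h-b 0.05884301147969907 b-c 0.04940495926523976 yaw 1.801493535847513
shaft [0.5351 0.0847 0.103 ]
ptr [0.4766 0.2637 0.043 ] nose(approx) [0.471  0.3417 0.066 ]
base corners [0.4608 0.3824 0.012 ] [0.4741 0.0395 0.012 ] [0.6344 0.0455 0.012 ]
tray ((455.1083984375, 223.5105743408203), (54.46659851074219, 55.142032623291016), 88.45184326171875) [[0.573, -0.297, 0.012], [0.579, -0.454, 0.012], [0.426, -0.45, 0.012], [0.421, -0.297, 0.012]] [ 0.4988 -0.3744  0.012 ]
tri nose (array([0.47 , 0.338, 0.076]), array([0.469, 0.339, 0.076])) tri handle top (array([ 0.663, -0.14 ,  0.09 ]), array([ 0.664, -0.141,  0.09 ]))
beaker [0.7615 0.0146 0.03  ]
timer [ 0.4179 -0.1142  0.03  ]
trough [ 0.691  -0.3476  0.03  ]
bottle [ 0.7749 -0.2135  0.03  ]
```

Sizes agree: handle to axis is 59 mm (60 given), boss to counterweight 49 mm (47), base width 160 mm and tray 153 mm. The crank sits at about (0.605, -0.145) with yaw about 3°, and the stage yaw is about 2.2°. Next I go above the crank.

jog_arm --motion '[{"offset":[617,590,30],"roll":-0.42,"hand":87},{"offset":[617,590,30],"roll":-0.42,"hand":87},{"offset":[617,590,30],"roll":-0.42,"hand":87},{"offset":[617,590,30],"roll":-0.42,"hand":87},{"offset":[617,590,30],"roll":-0.42,"hand":87},{"offset":[617,590,30],"roll":-0.42,"hand":87},{"offset":[617,590,30],"roll":-0.42,"hand":87},{"offset":[617,590,30],"roll":-0.42,"hand":87},{"offset":[617,590,30],"roll":-0.42,"hand":87},{"offset":[617,590,30],"roll":-0.42,"hand":87},{"offset":[617,590,30],"roll":-0.42,"hand":87},{"offset":[617,590,30],"roll":-0.42,"hand":87},{"offset":[617,590,30],"roll":-0.42,"hand":87},{"offset":[617,590,30],"roll":-0.42,"hand":87},{"offset":[617,590,30],"roll":-0.42,"hand":87},{"offset":[617,590,30],"roll":-0.42,"hand":87},{"offset":[617,590,30],"roll":-0.42,"hand":87},{"offset":[617,590,30],"roll":-0.42,"hand":87},{"offset":[617,590,30],"roll":-0.42,"hand":87},{"offset":[617,590,30],"roll":-0.42,"hand":87}]'

```text
clock: 2.02
tool_pos: [0.5975, -0.1282, 0.2084]
orientation: [-180.0, -0.0, 2.8]
force: [0.9, 1.7, 0.1]
opening: 0.0869
```

jog_arm --motion '[{"offset":[7,17,8],"roll":0,"hand":87},{"offset":[7,17,8],"roll":0,"hand":87},{"offset":[7,17,8],"roll":0,"hand":87}]'

```text
clock: 2.27
tool_pos: [0.6044, -0.144, 0.1992]
orientation: [-180.0, 0.1, 2.6]
force: [0.6, -0.1, -0.1]
opening: 0.0872
```

```bash
python3 - <<'E'
from h import *
w=snap('wrist'); save(w,'w1.png'); o=ctrl.get_obs(); print(o['tool_pos'],o['orientation'],o['joint_pos'].round(0))
print(proj(w,[[.6055,-.145,.063],[.664,-.141,.087],[.556,-.144,.044],[.61,-.145,.0]]).round())
E
```

```text
[ 0.60441016 -0.1430329   0.19986316] [-1.79994124e+02  5.22306548e-02  2.69329288e+00] [  5.  17.  -9.  -0. -64.  88.]
[[321. 192.]
 [319. 136.]
 [318. 229.]
 [321. 174.]]
```

View pics/w1.png

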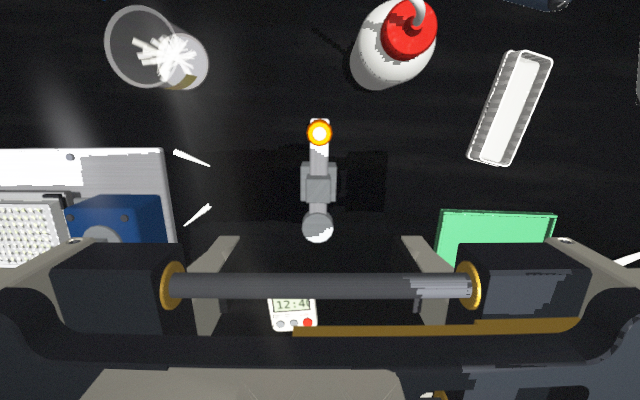

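The wrist view shows the silver crank centred: boss top at about (319,190), handle top (319,132), counterweight (317,227). That is within 2 to 4 px of my prediction. The gripper's own fingers and rod are at the bottom.

```bash
python3 - <<'E'
from h import *
w=snap('wrist')
im=w['img'][110:250,270:370]; cv2.imwrite('pics/w1c.png',cv2.resize(im,None,fx=4,fy=4,interpolation=cv2.INTER_CUBIC)[:,:,::-1])
h=onz(w,(319,132),.087)[0]; c=onz(w,(317,227),.046)[0]
print(h,c,np.degrees(np.arctan2(*(h-c)[[1,0]])), np.linalg.norm((h-c)[:2]), 'axis est', c+(h-c)*47/107)
E
```

```text
[ 0.66725291 -0.13959471  0.087     ] [ 0.55902739 -0.14208546  0.046     ] 1.3183997734897925 0.10825418315500772 axis est [ 0.6065657  -0.14099139  0.06400935]
```

View pics/w1c.png

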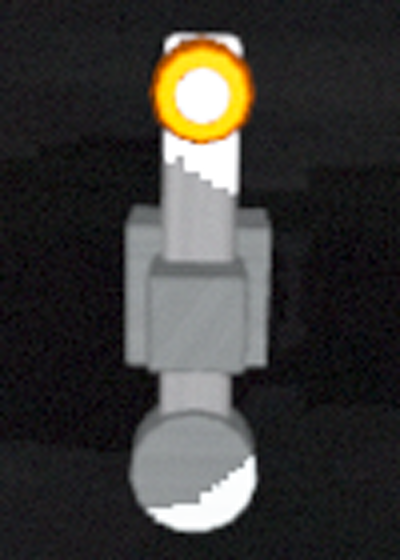

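jog_arm --motion '[{"offset":[2.5,-1,40],"roll":0.02,"hand":80},{"offset":[2.5,-1,80],"roll":0.02,"hand":80},{"offset":[2.5,-1,120],"roll":0.02,"hand":80},{"offset":[2.5,-1,140],"roll":0.02,"hand":80},{"offset":[2.5,-1,151],"roll":0.02,"hand":80},{"offset":[2.5,-1,151],"roll":0.02,"hand":60},{"offset":[2.5,-1,151],"roll":0.02,"hand":40},{"offset":[2.5,-1,151],"roll":0.02,"hand":20},{"offset":[2.5,-1,151],"roll":0.02,"hand":10},{"offset":[2.5,-1,151],"roll":0.02,"hand":10},{"offset":[2.5,-1,151],"roll":0.02,"hand":10},{"offset":[2.5,-1,151],"roll":0.02,"hand":10},{"offset":[2.5,-1,151],"roll":0.02,"hand":10}]'

```text
clock: 3.45
tool_pos: [0.6073, -0.1417, 0.0497]
orientation: [-180.0, -0.0, 1.6]
force: [-0.2, 0.3, 0.2]
opening: 0.0323
```

jog_arm --motion '[{"offset":[0,0,0],"roll":0,"hand":10},{"offset":[0,0,0],"roll":0,"hand":10},{"offset":[0,0,0],"roll":0,"hand":10},{"offset":[0,0,-15],"roll":0,"hand":10},{"offset":[0,0,-50],"roll":0,"hand":10},{"offset":[0,0,-90],"roll":0,"hand":10},{"offset":[0,0,-131],"roll":0,"hand":10},{"offset":[-20,-25,-131],"roll":0,"hand":10},{"offset":[-40,-55,-131],"roll":0,"hand":10},{"offset":[-62,-85,-131],"roll":0,"hand":10},{"offset":[-83,-115,-131],"roll":0,"hand":10},{"offset":[-97,-135,-131],"roll":0,"hand":10},{"offset":[-103,-145,-131],"roll":0,"hand":10},{"offset":[-103,-145,-131],"roll":0,"hand":10},{"offset":[-103,-145,-131],"roll":0,"hand":10}]'

```text
clock: 4.7
tool_pos: [0.5, 0.0008, 0.1803]
orientation: [-180.0, 0.0, 1.7]
force: [1.2, -0.4, -2.9]
opening: 0.0259
```

```bash
python3 - <<'E'
from h import *
w=snap('wrist'); save(w,'w2.png'); o=ctrl.get_obs(); print(o['tool_pos'],o['orientation'],o['opening'],o['force'])
T=o['tool_pos']
print('shaft top pred',proj(w,[[.5351,.0847,.103],[T[0],T[1],T[2]+.014]]).round())
E
```

```text
[5.00417111e-01 4.31507290e-04 1.80214577e-01] [1.79995140e+02 2.93547850e-04 1.65541567e+00] 0.025617563134694696 [-0.44759393  0.54164159 -2.89236633]
shaft top pred [[216. 168.]
 [320. 270.]]
```

View pics/w2.png

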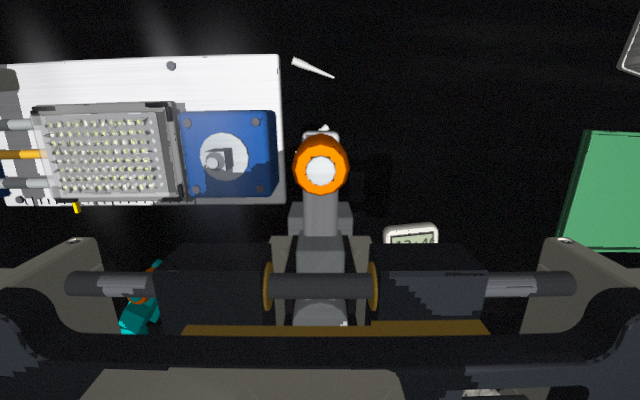

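The crank is held (opening 25.6 mm), with its handle at (320,171). The shaft and collar are at about (215,160), the gearbox at (230,153) and the yellow pointer at (77,208).

```bash
python3 - <<'E'
from h import *
w=snap('wrist'); o=ctrl.get_obs(); T=o['tool_pos']
h=onz(w,(320.3,171),T[2]+.0373)[0]; print('handle rel TCP',(h-T).round(4))
hsv=cv2.cvtColor(w['img'],cv2.COLOR_RGB2HSV)
m=cv2.inRange(hsv,(100,120,40),(125,255,255)); m[:, :170]=0;m[:,290:]=0; m[:100]=0;m[200:]=0
c=max(cv2.findContours(m,cv2.RETR_EXTERNAL,2)[0],key=cv2.contourArea); r=cv2.minAreaRect(c); g=onz(w,cv2.boxPoints(r),.07); print('gearbox top corners',g.round(4).tolist(), g.mean(0))
m2=cv2.inRange(hsv,(0,0,150),(180,60,255)); m2[:, :195]=0;m2[:,255:]=0;m2[:125]=0;m2[185:]=0
c2=max(cv2.findContours(m2,cv2.RETR_EXTERNAL,2)[0],key=cv2.contourArea); (x,y),rad=cv2.minEnclosingCircle(c2); print('collar',x,y,rad,onz(w,(x,y),.074))
im=w['img'][90:220,40:300]; cv2.imwrite('pics/w2c.png',cv2.resize(im,None,fx=3,fy=3,interpolation=cv2.INTER_CUBIC)[:,:,::-1])
E
```

```text
handle rel TCP [0.0585 0.0017 0.0373]
gearbox top corners [[0.5754, 0.1258, 0.07], [0.5819, 0.0423, 0.07], [0.5046, 0.0387, 0.07], [0.4964, 0.1298, 0.07]] [0.5395884  0.08413216 0.07      ]
collar 223.6764678955078 155.2058868408203 24.867393493652344 [[0.54163529 0.08681447 0.074     ]]
```

View pics/w2c.png

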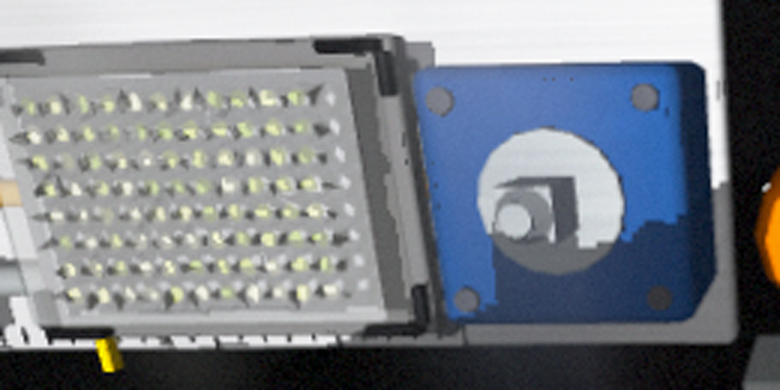

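```bash
python3 - <<'E'
from h import *
w=snap('wrist')
print('shaft top',onz(w,(211.8,163.3),.103),'collar',onz(w,(223.7,156.8),.074))
print(proj(w,[[.539,.0865,.103],[.539,.0865,.074],[.537,.0855,.103]]))
E
```

```text
shaft top [[0.5397606  0.08670678 0.103     ]] collar [[0.54041479 0.08644408 0.074     ]]
[[212.13645427 164.25473419]
 [223.74765195 158.3828567 ]
 [213.58724509 166.76993298]]
```

Wrist and top cameras agree on the shaft to about 2 to 4 mm, roughly (0.539, 0.087). That is inside the cone's capture range. I'll move over it and descend gently.

jog_arm --motion '[{"offset":[15,-30,0],"roll":-0.01,"hand":10},{"offset":[30,-60,0],"roll":-0.01,"hand":10},{"offset":[40,-80,0],"roll":-0.01,"hand":10},{"offset":[43,-85,0],"roll":-0.01,"hand":10},{"offset":[43,-85,0],"roll":-0.01,"hand":10},{"offset":[43,-85,15],"roll":-0.01,"hand":10},{"offset":[43,-85,26],"roll":-0.01,"hand":10},{"offset":[43,-85,30],"roll":-0.01,"hand":10},{"offset":[43,-85,33],"roll":-0.01,"hand":10},{"offset":[43,-85,33],"roll":-0.01,"hand":10}]'

```text
clock: 5.68
tool_pos: [0.5404, 0.0859, 0.1468]
orientation: [180.0, 0.1, 2.1]
force: [-0.4, -0.4, -2.5]
opening: 0.0258
```

jog_arm --motion '[{"offset":[0,0,2],"roll":0,"hand":10},{"offset":[0,0,4],"roll":0,"hand":10},{"offset":[0,0,5],"roll":0,"hand":10},{"offset":[0,0,5],"roll":0,"hand":10}]'

```text
clock: 6.02
tool_pos: [0.5407, 0.0866, 0.1423]
orientation: [-180.0, -0.0, 2.2]
force: [0.0, 0.4, -4.0]
opening: 0.0257
```

jog_arm --motion '[{"offset":[0,0,3],"roll":0,"hand":10},{"offset":[0,0,6],"roll":0,"hand":10},{"offset":[0,0,9],"roll":0,"hand":10},{"offset":[0,0,12],"roll":0,"hand":10},{"offset":[0,0,15],"roll":0,"hand":10},{"offset":[0,0,17],"roll":0,"hand":10},{"offset":[0,0,17],"roll":0,"hand":10},{"offset":[0,0,17],"roll":0,"hand":10}]'

```text
clock: 6.68
tool_pos: [0.5406, 0.0866, 0.1251]
orientation: [180.0, 0.0, 2.2]
force: [-0.7, 0.8, -3.5]
opening: 0.0259
```

It slid down freely to an underside height of about 75 mm. I'll seat it, release, and go over to the handle.

jog_arm --motion '[{"offset":[0,0,2],"roll":0,"hand":10},{"offset":[0,0,2],"roll":0,"hand":50},{"offset":[0,0,2],"roll":0,"hand":50},{"offset":[0,0,2],"roll":0,"hand":50},{"offset":[0,0,-10],"roll":0,"hand":50},{"offset":[0,0,-40],"roll":0,"hand":50},{"offset":[0,0,-60],"roll":0,"hand":50},{"offset":[30,0,-60],"roll":0,"hand":50},{"offset":[55,0,-60],"roll":0,"hand":50},{"offset":[58.5,0,-60],"roll":0,"hand":50},{"offset":[58.5,0,-60],"roll":0,"hand":50}]'

```text
clock: 7.6
tool_pos: [0.6001, 0.0888, 0.1849]
orientation: [180.0, 0.0, 2.1]
force: [-0.2, -0.6, -0.7]
opening: 0.0502
```

```bash
python3 - <<'E'
from h import *
o=ctrl.get_obs(); print(o['tool_pos'],o['orientation'],o['opening'],o['force'])
s=snap('side'); t=snap('top'); w=snap('wrist')
a=w['img'][100:300,200:440]; a=cv2.resize(a,(480,400)); b=s['img'][140:240,210:330]; b=cv2.resize(b,(320,267),interpolation=cv2.INTER_CUBIC)
im=np.zeros((400,800,3),np.uint8); im[:,:480]=a; im[:267,480:]=b
cv2.imwrite('pics/fit.png',im[:,:,::-1])
for z in(.161,.159): print('pred handle px wrist',proj(w,[[.599,.0893,z]]), 'side',proj(s,[[.599,.0893,z]]))
for nm,S in(('w',w),('t',t),('s',s)):
    for b in blobs(S,(5,150,120),(18,255,255),15)[0]: print(nm,b)
E
```

```text
[0.60013655 0.08878984 0.18490522] [1.79987249e+02 1.11198802e-02 2.14605287e+00] 0.05019392828251483 [-0.21654047 -0.6193114  -0.74217149]
pred handle px wrist [[318.54748098 239.48554492]] side [[314.44290428 158.5211208 ]]
pred handle px wrist [[318.55765085 238.18413624]] side [[314.43942826 159.15908157]]
w ((np.float64(319.7), np.float64(225.4)), (np.int32(303), np.int32(205), np.int32(34), np.int32(46), np.int32(973)))
w ((np.float64(111.6), np.float64(235.1)), (np.int32(108), np.int32(233), np.int32(7), np.int32(5), np.int32(15)))
t ((np.float64(52.9), np.float64(60.7)), (np.int32(49), np.int32(57), np.int32(10), np.int32(9), np.int32(61)))
t ((np.float64(212.8), np.float64(210.6)), (np.int32(208), np.int32(210), np.int32(11), np.int32(2), np.int32(18)))
t ((np.float64(249.9), np.float64(258.4)), (np.int32(246), np.int32(254), np.int32(8), np.int32(9), np.int32(28)))
s ((np.float64(314.8), np.float64(166.0)), (np.int32(311), np.int32(159), np.int32(8), np.int32(14), np.int32(93)))
s ((np.float64(239.6), np.float64(194.0)), (np.int32(236), np.int32(186), np.int32(8), np.int32(15), np.int32(94)))
```

View pics/fit.png

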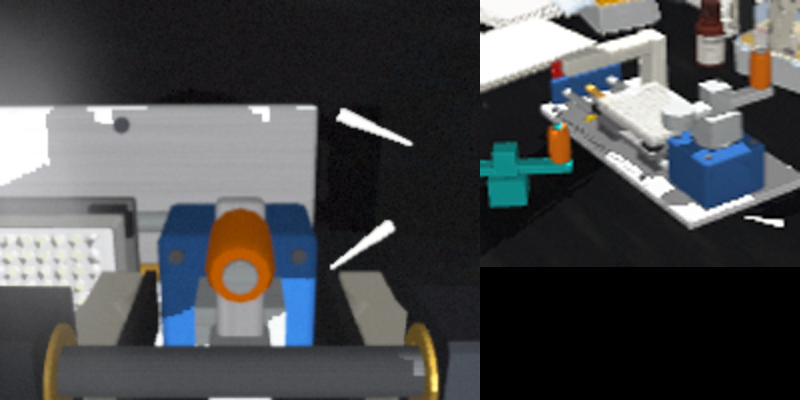

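The crank sits fitted on the shaft, with the hub on the collar in the side view. The handle is between the jaws, and the handle top at (320,239) matches the prediction exactly. I'll grip the handle and start the first 45°.

jog_arm --motion '[{"offset":[0,0,20],"roll":0,"hand":50},{"offset":[0,0,40],"roll":0,"hand":50},{"offset":[0,0,47],"roll":0,"hand":40},{"offset":[0,0,47],"roll":0,"hand":20},{"offset":[0,0,47],"roll":0,"hand":10},{"offset":[0,0,47],"roll":0,"hand":10},{"offset":[0,0,47],"roll":0,"hand":10},{"offset":[0,0,47],"roll":0,"hand":10},{"offset":[0,0,47],"roll":0,"hand":10},{"offset":[-0.5,8,47],"roll":0,"hand":10},{"offset":[-3.6,20.5,47],"roll":0,"hand":10},{"offset":[-8,30,47],"roll":0,"hand":10},{"offset":[-17.6,42.4,47],"roll":0,"hand":10},{"offset":[-17.6,42.4,47],"roll":0,"hand":10}]'

```text
clock: 8.92
tool_pos: [0.5819, 0.044, 0.139]
orientation: [-179.9, -0.0, 2.1]
force: [-2.4, 2.5, 4.0]
opening: 0.0234
```

jog_arm --motion '[{"offset":[-15.2,11.1,0],"roll":0,"hand":10},{"offset":[-33,16.9,0],"roll":0,"hand":10},{"offset":[-51.8,16.9,0],"roll":0,"hand":10},{"offset":[-69.6,11.1,0],"roll":0,"hand":10},{"offset":[-84.8,0,0],"roll":0,"hand":10},{"offset":[-95.9,-15.2,0],"roll":0,"hand":10},{"offset":[-101.7,-33,0],"roll":0,"hand":10},{"offset":[-101.7,-51.8,0],"roll":0,"hand":10},{"offset":[-95.9,-69.6,0],"roll":0,"hand":10},{"offset":[-84.8,-84.8,0],"roll":0,"hand":10},{"offset":[-69.6,-95.9,0],"roll":0,"hand":10},{"offset":[-51.8,-101.7,0],"roll":0,"hand":10},{"offset":[-33,-101.7,0],"roll":0,"hand":10},{"offset":[-15.2,-95.9,0],"roll":0,"hand":10},{"offset":[0,-84.8,0],"roll":0,"hand":10},{"offset":[11.1,-69.6,0],"roll":0,"hand":10},{"offset":[16.9,-51.8,0],"roll":0,"hand":10},{"offset":[16.9,-33,0],"roll":0,"hand":10},{"offset":[11.1,-15.2,0],"roll":0,"hand":10},{"offset":[0,0,0],"roll":0,"hand":10}]'

```text
clock: 10.58
tool_pos: [0.5838, 0.0449, 0.1387]
orientation: [-179.9, -0.1, 2.1]
force: [-4.7, 11.0, 5.5]
opening: 0.023
```

```bash
python3 - <<'E'
from h import *
o=ctrl.get_obs(); print(o['tool_pos'],o['orientation'],o['opening'],o['force'],o['moment'])
t=snap('top'); s=snap('side')
for nm,S in(('t',t),('s',s)):
    for n,lo,hi in(('yel',(22,120,90),(34,255,255)),('red',(0,120,80),(5,255,255)),('red2',(174,120,80),(180,255,255)),('or',(5,150,120),(18,255,255))):
        for b in blobs(S,lo,hi,3)[0]:
            x,y=b[0]
            if (nm=='t' and 170<x<310 and 180<y<245) or (nm=='s' and 220<x<340 and 140<y<215): print(nm,n,b[0],b[1][4])
E
```

```text
[0.58379567 0.04494969 0.13865805] [-1.79908601e+02 -7.03192394e-02  2.13136523e+00] 0.022977090977886774 [-4.68964618 10.96594383  5.46695923] [ 4.3440581   1.79318605 -0.03616573]
t or (np.float64(262.6), np.float64(208.6)) 7
t or (np.float64(269.0), np.float64(208.3)) 11
s yel (np.float64(246.7), np.float64(180.6)) 7
s red (np.float64(294.6), np.float64(150.5)) 13
s red (np.float64(238.3), np.float64(165.5)) 23
s or (np.float64(316.7), np.float64(173.8)) 57
s or (np.float64(239.5), np.float64(194.1)) 91
```

jog_arm --motion '[{"offset":[-15.2,11.1,0],"roll":0,"hand":10},{"offset":[-33,16.9,0],"roll":0,"hand":10},{"offset":[-51.8,16.9,0],"roll":0,"hand":10},{"offset":[-69.6,11.1,0],"roll":0,"hand":10},{"offset":[-84.8,0,0],"roll":0,"hand":10},{"offset":[-95.9,-15.2,0],"roll":0,"hand":10},{"offset":[-101.7,-33,0],"roll":0,"hand":10},{"offset":[-101.7,-51.8,0],"roll":0,"hand":10},{"offset":[-95.9,-69.6,0],"roll":0,"hand":10},{"offset":[-84.8,-84.8,0],"roll":0,"hand":10},{"offset":[-69.6,-95.9,0],"roll":0,"hand":10},{"offset":[-51.8,-101.7,0],"roll":0,"hand":10},{"offset":[-33,-101.7,0],"roll":0,"hand":10},{"offset":[-15.2,-95.9,0],"roll":0,"hand":10},{"offset":[0,-84.8,0],"roll":0,"hand":10},{"offset":[11.1,-69.6,0],"roll":0,"hand":10},{"offset":[16.9,-51.8,0],"roll":0,"hand":10},{"offset":[16.9,-33,0],"roll":0,"hand":10},{"offset":[11.1,-15.2,0],"roll":0,"hand":10},{"offset":[0,0,0],"roll":0,"hand":10}]'

```text
clock: 12.35
tool_pos: [0.5838, 0.0449, 0.1387]
orientation: [-179.9, -0.1, 2.1]
force: [-5.0, 10.0, 5.6]
opening: 0.0231
```

```bash
python3 - <<'E'
from h import *
o=ctrl.get_obs(); print(o['tool_pos'],o['opening'],o['force'])
t=snap('top'); s=snap('side'); w=snap('wrist')
print('wrist proj ptr/nose',proj(w,[[.4766-.002,.2637+.053,.043],[.47,.339,.066]]))
for nm,S in(('t',t),('s',s),('w',w)):
    for n,lo,hi in(('yel',(22,120,90),(34,255,255)),('red',(0,120,80),(5,255,255)),('red2',(174,120,80),(180,255,255))):
        for b in blobs(S,lo,hi,2)[0]:
            x,y=b[0]
            if (nm=='t' and 170<x<310 and 180<y<245) or (nm=='s' and 220<x<340 and 140<y<215) or (nm=='w' and x<320): print(nm,n,b[0],b[1])
tri=lambda u,v:None
a=t['img'][185:245,175:245]; a=cv2.resize(a,(560,480),interpolation=cv2.INTER_CUBIC)
b=s['img'][150:200,225:285]; b=cv2.resize(b,(240,200),interpolation=cv2.INTER_CUBIC)
c=w['img'][60:260,0:170]; c=cv2.resize(c,(238,280))
im=np.zeros((480,800,3),np.uint8); im[:,:560]=a; im[:200,560:]=b; im[200:,560:798]=c
cv2.imwrite('pics/al.png',im[:,:,::-1])
E
```

```text
[0.58376551 0.04493029 0.13866148] 0.02314206675750935 [-5.03767729 10.00467902  5.58103175]
wrist proj ptr/nose [[ 52.9895773  294.36703407]
 [ 13.51046161 310.97646529]]
s yel (np.float64(243.1), np.float64(177.7)) (np.int32(241), np.int32(177), np.int32(5), np.int32(3), np.int32(10))
s red (np.float64(294.7), np.float64(150.5)) (np.int32(292), np.int32(150), np.int32(6), np.int32(2), np.int32(11))
s red (np.float64(238.3), np.float64(165.5)) (np.int32(236), np.int32(163), np.int32(5), np.int32(6), np.int32(23))
w yel (np.float64(4.5), np.float64(238.3)) (np.int32(2), np.int32(236), np.int32(6), np.int32(5), np.int32(21))
w yel (np.float64(271.0), np.float64(271.5)) (np.int32(271), np.int32(271), np.int32(1), np.int32(2), np.int32(2))
w yel (np.float64(269.5), np.float64(279.0)) (np.int32(269), np.int32(279), np.int32(2), np.int32(1), np.int32(2))
w yel (np.float64(269.5), np.float64(295.5)) (np.int32(269), np.int32(295), np.int32(2), np.int32(2), np.int32(2))
w yel (np.float64(268.5), np.float64(300.5)) (np.int32(268), np.int32(300), np.int32(2), np.int32(2), np.int32(2))
```

View pics/al.png

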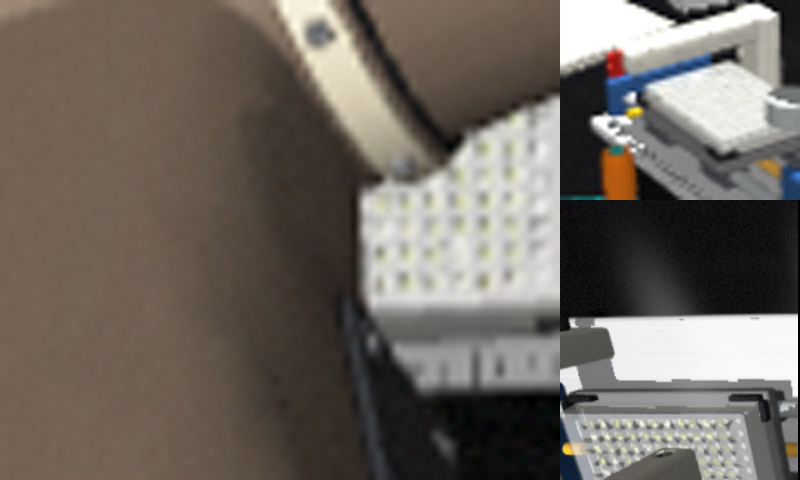

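In the side crop the pointer (about (243,178)) has come close to the red nose ((238,165)). The top view is blocked by the arm. Start distance was about 75 mm and 53 mm is done, so I'll wind another 270°, release, back off and look from close by.

jog_arm --motion '[{"offset":[-12.4,9.6,0],"roll":0,"hand":10},{"offset":[-26.9,15.6,0],"roll":0,"hand":10},{"offset":[-42.4,17.6,0],"roll":0,"hand":10},{"offset":[-57.9,15.6,0],"roll":0,"hand":10},{"offset":[-72.4,9.6,0],"roll":0,"hand":10},{"offset":[-84.8,0,0],"roll":0,"hand":10},{"offset":[-94.4,-12.4,0],"roll":0,"hand":10},{"offset":[-100.4,-26.9,0],"roll":0,"hand":10},{"offset":[-102.4,-42.4,0],"roll":0,"hand":10},{"offset":[-100.4,-57.9,0],"roll":0,"hand":10},{"offset":[-94.4,-72.4,0],"roll":0,"hand":10},{"offset":[-84.8,-84.8,0],"roll":0,"hand":10},{"offset":[-72.4,-94.4,0],"roll":0,"hand":10},{"offset":[-57.9,-100.4,0],"roll":0,"hand":10},{"offset":[-42.4,-102.4,0],"roll":0,"hand":10},{"offset":[-26.9,-100.4,0],"roll":0,"hand":10},{"offset":[-12.4,-94.4,0],"roll":0,"hand":10},{"offset":[0,-84.8,0],"roll":0,"hand":10},{"offset":[0,-84.8,0],"roll":0,"hand":10}]'

```text
clock: 14.08
tool_pos: [0.5829, 0.1295, 0.1393]
orientation: [-180.0, -0.2, 2.2]
force: [1.9, 2.0, 7.6]
opening: 0.0229
```

jog_arm --motion '[{"offset":[0,0,0],"roll":0,"hand":46},{"offset":[0,0,0],"roll":0,"hand":46},{"offset":[0,0,0],"roll":0,"hand":46},{"offset":[0,0,0],"roll":0,"hand":46},{"offset":[0,0,-30],"roll":0,"hand":46},{"offset":[0,0,-65],"roll":0,"hand":46},{"offset":[-28,-21,-65],"roll":0,"hand":46},{"offset":[-56,-42,-65],"roll":0,"hand":46},{"offset":[-84,-63,-65],"roll":0,"hand":46},{"offset":[-112,-84,-65],"roll":0,"hand":46},{"offset":[-140,-105,-65],"roll":0,"hand":46},{"offset":[-160,-120,-65],"roll":0,"hand":46},{"offset":[-168,-127,-65],"roll":0,"hand":46},{"offset":[-168,-127,-65],"roll":0,"hand":46},{"offset":[-168,-127,-65],"roll":0,"hand":46}]'

```text
clock: 15.33
tool_pos: [0.407, 0.2512, 0.2034]
orientation: [-180.0, -0.0, 2.3]
force: [-0.3, -0.5, 0.2]
opening: 0.0464
```

```bash
python3 - <<'E'
from h import *
o=ctrl.get_obs(); print(o['tool_pos'],o['opening'],o['force'],o['clock'])
w=snap('wrist'); t=snap('top'); s=snap('side')
print('wrist proj',proj(w,[[.474,.335,.043],[.47,.339,.066]]))
for nm,S in(('t',t),('s',s),('w',w)):
    for n,lo,hi in(('yel',(22,120,90),(34,255,255)),('red',(0,120,80),(5,255,255)),('red2',(174,120,80),(180,255,255))):
        for b in blobs(S,lo,hi,3)[0]:
            x,y=b[0]
            if (nm=='t' and 170<x<310 and 180<y<245) or (nm=='s' and 220<x<340 and 140<y<215) or (nm=='w' and x<320): print(nm,n,b[0],b[1])
a=cv2.resize(w['img'][80:280,80:340],(780,600),interpolation=cv2.INTER_CUBIC)
b=t['img'][185:245,175:245]; a[:180,:210]=cv2.resize(b,(210,180),interpolation=cv2.INTER_CUBIC)
cv2.imwrite('pics/al2.png',a[:,:,::-1])
E
```

```text
[0.40702686 0.25119927 0.20342898] 0.04636216278138725 [-0.25085695 -0.48646238  0.2157637 ] 15.3333
wrist proj [[241.77427169 121.96195509]
 [231.66929017 126.98802648]]
t yel (np.float64(258.2), np.float64(208.8)) (np.int32(245), np.int32(208), np.int32(29), np.int32(3), np.int32(44))
t yel (np.float64(198.0), np.float64(230.5)) (np.int32(198), np.int32(228), np.int32(1), np.int32(6), np.int32(6))
t red (np.float64(192.5), np.float64(229.5)) (np.int32(192), np.int32(229), np.int32(2), np.int32(2), np.int32(4))
s yel (np.float64(240.5), np.float64(175.8)) (np.int32(239), np.int32(175), np.int32(4), np.int32(3), np.int32(8))
s yel (np.float64(277.1), np.float64(190.5)) (np.int32(275), np.int32(189), np.int32(5), np.int32(4), np.int32(11))
s red (np.float64(296.4), np.float64(150.3)) (np.int32(292), np.int32(149), np.int32(9), np.int32(3), np.int32(16))
s red (np.float64(238.3), np.float64(165.5)) (np.int32(236), np.int32(163), np.int32(5), np.int32(6), np.int32(23))
w yel (np.float64(294.4), np.float64(36.9)) (np.int32(293), np.int32(36), np.int32(4), np.int32(3), np.int32(7))
w yel 
[... 657 characters left out ...]
, np.int32(4))
w yel (np.float64(313.5), np.float64(76.0)) (np.int32(313), np.int32(75), np.int32(2), np.int32(3), np.int32(4))
w yel (np.float64(304.5), np.float64(85.5)) (np.int32(304), np.int32(85), np.int32(2), np.int32(2), np.int32(4))
w yel (np.float64(259.7), np.float64(86.7)) (np.int32(259), np.int32(86), np.int32(2), np.int32(2), np.int32(3))
w yel (np.float64(278.2), np.float64(96.9)) (np.int32(277), np.int32(95), np.int32(3), np.int32(5), np.int32(9))
w yel (np.float64(241.0), np.float64(124.5)) (np.int32(239), np.int32(120), np.int32(5), np.int32(10), np.int32(34))
w red (np.float64(225.2), np.float64(127.0)) (np.int32(223), np.int32(120), np.int32(5), np.int32(15), np.int32(61))
```

View pics/al2.png

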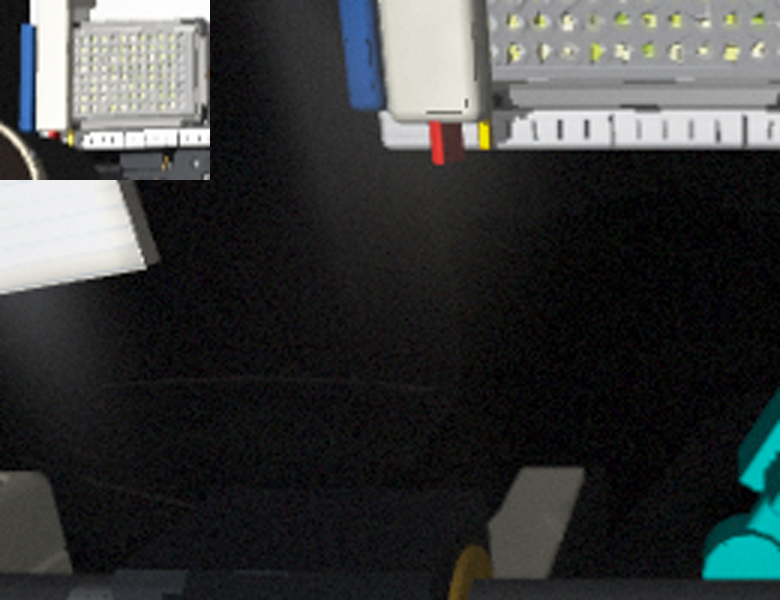

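```bash
python3 - <<'E'
from h import *
w=snap('wrist'); t=snap('top'); s=snap('side')
hsv=cv2.cvtColor(w['img'],cv2.COLOR_RGB2HSV)
for r in(122,125,128,131): print(r,[tuple(int(v) for v in w['img'][r,c]) for c in range(220,246)])
print('ptr wrist',onz(w,(241.5,126),.043),'top',onz(t,(198.2,230),.043),'top start',onz(t,(224.4,229.2),.043))
def tri(S1,u,S2,v):
    a,d=ray(S1,u);b,e=ray(S2,v);d=d[0];e=e[0]
    x=np.linalg.lstsq(np.c_[d,-e],b-a,rcond=None)[0];return (a+d*x[0]).round(4),(b+e*x[1]).round(4)
print('nose w-t',tri(w,(226,128),t,(192.8,230)),'w-s',tri(w,(226,128),s,(238.3,164)),'ptr w-s',tri(w,(241.5,126),s,(240.5,175.8)))
print('bottom -y edge',onz(w,(234.3,126),.066))
E
```

```text
122 [(149, 151, 148), (140, 118, 118), (199, 66, 61), (214, 59, 54), (224, 62, 55), (187, 57, 53), (92, 55, 53), (83, 64, 61), (79, 61, 58), (80, 64, 61), (81, 64, 62), (76, 55, 54), (81, 65, 62), (158, 161, 159), (161, 160, 160), (160, 159, 161), (163, 162, 163), (190, 189, 189), (166, 150, 71), (237, 224, 0), (233, 228, 0), (151, 125, 26), (87, 78, 53), (109, 111, 107), (112, 113, 116), (111, 108, 112)]
125 [(208, 207, 210), (211, 211, 213), (193, 91, 91), (209, 54, 50), (221, 61, 56), (200, 61, 55), (95, 55, 52), (81, 55, 53), (77, 53, 49), (75, 50, 49), (76, 51, 51), (77, 51, 48), (78, 58, 57), (178, 168, 167), (212, 212, 212), (212, 212, 214), (215, 214, 217), (210, 208, 208), (179, 167, 113), (238, 227, 0), (239, 230, 0), (231, 209, 0), (87, 77, 49), (103, 101, 90), (109, 109, 110), (106, 106, 106)]
128 [(208, 207, 209), (204, 204, 206), (196, 108, 107), (208, 55, 53), (218, 61, 54), (221, 64, 57), (128, 54, 52), (78, 53, 48), (76, 52, 48), (78, 52, 52), (74, 50, 48), (77, 52, 52), (84, 56, 54), (144, 124, 123), (204, 206, 208), (207, 207, 210), (208, 205, 210), (206, 205, 207)
[... 207 characters left out ...]
, 71, 66), (169, 51, 50), (75, 51, 50), (76, 54, 50), (78, 53, 51), (72, 44, 43), (76, 49, 47), (74, 46, 43), (70, 50, 50), (51, 50, 50), (49, 51, 48), (54, 50, 48), (45, 46, 46), (43, 43, 43), (46, 48, 46), (42, 44, 41), (42, 45, 44), (38, 40, 37), (36, 33, 36), (41, 40, 39), (33, 35, 33)]
ptr wrist [[0.4708762  0.33437725 0.043     ]] top [[0.47389629 0.33503482 0.043     ]] top start [[0.47659216 0.26366963 0.043     ]]
nose w-t (array([0.4712, 0.3376, 0.0848]), array([0.4712, 0.3364, 0.0844])) w-s (array([0.4711, 0.338 , 0.0833]), array([0.4706, 0.3383, 0.0835])) ptr w-s (array([0.4709, 0.3345, 0.0426]), array([0.4727, 0.3335, 0.0422]))
bottom -y edge [[0.4720286  0.33533061 0.066     ]]
```

Wrist and top agree: the pointer is at y about 0.335 and the nose at about 0.339, so roughly 3.7 mm is left. The turn count agrees too (75.5 minus 71.9). I'll regrip the handle and wind about 53° more.

jog_arm --motion '[{"offset":[33,25,0],"roll":0,"hand":46},{"offset":[66,50,0],"roll":0,"hand":46},{"offset":[99,75,0],"roll":0,"hand":46},{"offset":[132,100,0],"roll":0,"hand":46},{"offset":[160,121,0],"roll":0,"hand":46},{"offset":[168,127,0],"roll":0,"hand":46},{"offset":[168,127,10],"roll":0,"hand":46},{"offset":[168,127,40],"roll":0,"hand":46},{"offset":[168,127,65],"roll":0,"hand":36},{"offset":[168,127,65],"roll":0,"hand":10},{"offset":[168,127,65],"roll":0,"hand":10},{"offset":[168,127,65],"roll":0,"hand":10},{"offset":[168,127,65],"roll":0,"hand":10},{"offset":[172.8,132.8,65],"roll":0,"hand":10},{"offset":[177.6,139.4,65],"roll":0,"hand":10},{"offset":[183.6,153.9,65],"roll":0,"hand":10},{"offset":[185.6,169.4,65],"roll":0,"hand":10},{"offset":[185,177.8,65],"roll":0,"hand":10},{"offset":[185,177.8,65],"roll":0,"hand":10},{"offset":[185,177.8,65],"roll":0,"hand":10}]'

```text
clock: 17.3
tool_pos: [0.599, 0.0795, 0.139]
orientation: [180.0, -0.0, 2.1]
force: [-3.3, 0.5, 3.2]
opening: 0.0233
```

```bash
python3 - <<'E'
from h import *
o=ctrl.get_obs(); print(o['tool_pos'],o['opening'],o['force'],o['clock'])
E
```

```text
[0.59900605 0.07945443 0.13895717] 0.02334097207853081 [-3.3277639   0.54630131  3.18225388] 17.3
```

Now I release and look again from the same viewing pose.

jog_arm --motion '[{"offset":[0,0,0],"roll":0,"hand":10},{"offset":[0,0,0],"roll":0,"hand":46},{"offset":[0,0,0],"roll":0,"hand":46},{"offset":[0,0,0],"roll":0,"hand":46},{"offset":[0,0,0],"roll":0,"hand":46},{"offset":[0,0,-30],"roll":0,"hand":46},{"offset":[0,0,-65],"roll":0,"hand":46},{"offset":[-28,-27,-65],"roll":0,"hand":46},{"offset":[-56,-54,-65],"roll":0,"hand":46},{"offset":[-84,-81,-65],"roll":0,"hand":46},{"offset":[-112,-108,-65],"roll":0,"hand":46},{"offset":[-140,-135,-65],"roll":0,"hand":46},{"offset":[-165,-160,-65],"roll":0,"hand":46},{"offset":[-185,-178,-65],"roll":0,"hand":46},{"offset":[-185,-178,-65],"roll":0,"hand":46},{"offset":[-185,-178,-65],"roll":0,"hand":46},{"offset":[-185,-178,-65],"roll":0,"hand":46}]'

```text
clock: 18.72
tool_pos: [0.4074, 0.2515, 0.2035]
orientation: [-180.0, -0.0, 2.3]
force: [0.6, 0.0, 0.1]
opening: 0.0458
```

```bash
python3 - <<'E'
from h import *
o=ctrl.get_obs(); print(o['tool_pos'],o['clock'])
w=snap('wrist'); t=snap('top'); s=snap('side'); save(t,'t3.png')
for r in(122,125,128,131): print(r,[tuple(int(v) for v in w['img'][r,c]) for c in range(220,243)])
for nm,S in(('t',t),('s',s)):
    for n,lo,hi in(('yel',(22,120,90),(34,255,255)),('red',(0,120,80),(5,255,255)),('or',(5,150,120),(18,255,255))):
        for b in blobs(S,lo,hi,3)[0]:
            x,y=b[0]
            if (nm=='t' and 170<x<320 and 180<y<245) or (nm=='s' and 220<x<340 and 140<y<215): print(nm,n,b[0],b[1])
for y in(.337,.338,.339,.340): print(y,proj(w,[[.472,y,.043],[.4715,y,.066],[.4715,y,.084]]).round(1).tolist())
E
```

```text
[0.40737999 0.25154186 0.2034593 ] 18.7167
122 [(218, 217, 219), (215, 214, 215), (214, 213, 216), (202, 114, 115), (207, 56, 53), (220, 62, 55), (223, 62, 55), (135, 51, 50), (85, 51, 50), (78, 48, 46), (76, 51, 49), (74, 49, 45), (72, 44, 48), (76, 50, 52), (150, 126, 126), (214, 215, 214), (153, 130, 41), (135, 113, 30), (135, 114, 34), (118, 101, 34), (87, 77, 49), (83, 84, 82), (107, 108, 109)]
125 [(208, 208, 209), (205, 206, 207), (206, 205, 208), (159, 131, 130), (202, 61, 56), (218, 59, 54), (228, 66, 61), (174, 51, 47), (75, 44, 45), (74, 50, 50), (74, 48, 46), (76, 48, 48), (72, 48, 47), (74, 48, 46), (118, 90, 91), (209, 207, 210), (165, 154, 113), (137, 114, 32), (134, 111, 29), (122, 104, 33), (76, 69, 37), (76, 74, 67), (108, 106, 108)]
128 [(190, 190, 191), (190, 190, 192), (189, 189, 189), (189, 190, 190), (193, 68, 66), (213, 52, 48), (222, 63, 54), (199, 54, 51), (79, 52, 49), (73, 49, 51), (72, 43, 45), (74, 49, 48), (72, 45, 46), (73, 46, 44), (89, 69, 71), (188, 187, 187), (156, 144, 109), (136, 112, 30), (135, 113, 33), (126, 104, 22), (88, 76, 41), (74, 70, 60
[... 912 characters left out ...]
5), np.int32(14))
s red (np.float64(296.1), np.float64(150.3)) (np.int32(292), np.int32(149), np.int32(9), np.int32(3), np.int32(16))
s red (np.float64(238.3), np.float64(165.5)) (np.int32(236), np.int32(163), np.int32(5), np.int32(6), np.int32(23))
s or (np.float64(316.0), np.float64(166.9)) (np.int32(313), np.int32(160), np.int32(7), np.int32(15), np.int32(95))
s or (np.float64(239.5), np.float64(194.1)) (np.int32(236), np.int32(187), np.int32(8), np.int32(14), np.int32(91))
0.337 [[240.3, 124.3], [234.0, 126.0], [228.4, 127.0]]
0.338 [[239.3, 124.3], [233.0, 125.9], [227.3, 127.0]]
0.339 [[238.4, 124.3], [232.0, 125.9], [226.2, 126.9]]
0.34 [[237.4, 124.2], [231.0, 125.9], [225.1, 126.9]]
```

The pointer is at y about 0.3396 and the nose between 0.3385 and 0.3396, so they are lined up within about 1 mm. Next I grip the boss (crank yaw now about -6°) to pull the crank off.

jog_arm --motion '[{"offset":[18,24,0],"roll":0.02,"hand":60},{"offset":[40,54,0],"roll":0.05,"hand":60},{"offset":[65,88,0],"roll":0.09,"hand":60},{"offset":[90,122,0],"roll":0.12,"hand":60},{"offset":[112,152,0],"roll":0.145,"hand":60},{"offset":[126,170,0],"roll":0.145,"hand":60},{"offset":[126,170,0],"roll":0.145,"hand":60},{"offset":[126,170,20],"roll":0.145,"hand":60},{"offset":[126,170,45],"roll":0.145,"hand":60},{"offset":[126,170,70],"roll":0.145,"hand":60},{"offset":[126,170,79],"roll":0.145,"hand":50},{"offset":[126,170,79],"roll":0.145,"hand":30},{"offset":[126,170,79],"roll":0.145,"hand":10},{"offset":[126,170,79],"roll":0.145,"hand":10},{"offset":[126,170,79],"roll":0.145,"hand":10},{"offset":[126,170,79],"roll":0.145,"hand":10},{"offset":[126,170,79],"roll":0.145,"hand":10},{"offset":[126,170,79],"roll":0.145,"hand":10}]'

```text
clock: 20.37
tool_pos: [0.5407, 0.087, 0.1257]
orientation: [-179.9, -0.2, -6.1]
force: [-1.3, 3.6, 6.5]
opening: 0.0257
```

jog_arm --motion '[{"offset":[0,0,-4],"roll":0,"hand":10},{"offset":[0,0,-10],"roll":0,"hand":10},{"offset":[0,0,-18],"roll":0,"hand":10},{"offset":[0,0,-28],"roll":0,"hand":10},{"offset":[0,0,-40],"roll":0,"hand":10},{"offset":[0,0,-60],"roll":0,"hand":10},{"offset":[0,0,-70],"roll":0,"hand":10},{"offset":[0,0,-70],"roll":0,"hand":10}]'

```text
clock: 21.03
tool_pos: [0.5405, 0.0863, 0.1967]
orientation: [-179.9, -0.2, -6.1]
force: [0.5, 1.1, -2.0]
opening: 0.026
```

jog_arm --motion '[{"offset":[0,20,0],"roll":0,"hand":10},{"offset":[1,55,0],"roll":0,"hand":10},{"offset":[2,90,0],"roll":0,"hand":10},{"offset":[2,127,0],"roll":0,"hand":10},{"offset":[3,164,0],"roll":0,"hand":10},{"offset":[3,201,0],"roll":0,"hand":10},{"offset":[4,238,0],"roll":0,"hand":10},{"offset":[4,275,0],"roll":0,"hand":10},{"offset":[5,312,0],"roll":0,"hand":10},{"offset":[5,349,0],"roll":0,"hand":10},{"offset":[6,386,0],"roll":0,"hand":10},{"offset":[6,420,0],"roll":0,"hand":10},{"offset":[7,448,0],"roll":0,"hand":10},{"offset":[7,463,0],"roll":0,"hand":10},{"offset":[7,463,40],"roll":0,"hand":10},{"offset":[7,463,80],"roll":0,"hand":10},{"offset":[7,463,115],"roll":0,"hand":10},{"offset":[7,463,130],"roll":0,"hand":10},{"offset":[7,463,136],"roll":0,"hand":10},{"offset":[7,463,136],"roll":0,"hand":10}]'

```text
clock: 22.7
tool_pos: [0.4955, -0.3739, 0.0567]
orientation: [-179.9, 0.3, -6.1]
force: [0.3, -0.5, -3.4]
opening: 0.0262
```

```bash
python3 - <<'E'
from h import *
o=ctrl.get_obs(); print(o['tool_pos'],o['orientation'],o['opening'],o['force'],o['clock'])
E
```

```text
[ 0.49548833 -0.37391406  0.05665009] [-179.93067254    0.2615923    -6.1098247 ] 0.02617316547942736 [ 0.2793673  -0.54756374 -3.44862127] 22.7
```

jog_arm --motion '[{"offset":[0,0,1],"roll":0,"hand":10},{"offset":[0,0,2],"roll":0,"hand":10},{"offset":[0,0,2],"roll":0,"hand":10}]'

```text
clock: 22.95
tool_pos: [0.4973, -0.3748, 0.0562]
orientation: [-180.0, -0.0, -6.1]
force: [0.1, 0.9, -3.0]
opening: 0.0257
```

jog_arm --motion '[{"offset":[0,0,1],"roll":0,"hand":10},{"offset":[0,0,2],"roll":0,"hand":10},{"offset":[0,0,2],"roll":0,"hand":10},{"offset":[0,0,2],"roll":0,"hand":10}]'

```text
clock: 23.28
tool_pos: [0.4975, -0.375, 0.0553]
orientation: [180.0, -0.1, -6.1]
force: [-1.6, 3.2, 6.0]
opening: 0.0257
```

Contact: +6 N against a hanging weight of -3 N, so the hub is on the tray floor. I'll open, lift clear and check.

jog_arm --motion '[{"offset":[0,0,0],"roll":0,"hand":30},{"offset":[0,0,0],"roll":0,"hand":50},{"offset":[0,0,0],"roll":0,"hand":60},{"offset":[0,0,0],"roll":0,"hand":60},{"offset":[0,0,0],"roll":0,"hand":60},{"offset":[0,0,-20],"roll":0,"hand":60},{"offset":[0,0,-60],"roll":0,"hand":60},{"offset":[0,0,-100],"roll":0,"hand":60},{"offset":[0,0,-140],"roll":0,"hand":60},{"offset":[0,0,-150],"roll":0,"hand":60},{"offset":[0,0,-150],"roll":0,"hand":60}]'

```text
clock: 24.2
tool_pos: [0.4993, -0.3761, 0.2092]
orientation: [179.8, -0.4, -6.1]
force: [-0.8, -0.3, -0.2]
opening: 0.0598
```

```bash
python3 - <<'E'
from h import *
o=ctrl.get_obs(); print(o['tool_pos'],o['opening'],o['force'],o['clock'])
w=snap('wrist'); t=snap('top'); s=snap('side')
a=cv2.resize(s['img'][140:350,220:460],(480,420),interpolation=cv2.INTER_CUBIC)
b=cv2.resize(t['img'][180:250,170:250],(320,280),interpolation=cv2.INTER_CUBIC)
c=cv2.resize(w['img'][80:260,200:440],(320,240))
im=np.zeros((520,800,3),np.uint8); im[:420,:480]=a; im[:280,480:]=b; im[280:,480:]=c
cv2.imwrite('pics/end.png',im[:,:,::-1])
for nm,S in(('t',t),('s',s)):
    for n,lo,hi in(('yel',(22,120,90),(34,255,255)),('red',(0,120,80),(5,255,255)),('or',(5,150,120),(18,255,255))):
        for b in blobs(S,lo,hi,3)[0]:
            x,y=b[0]
            if (nm=='t' and 170<x<200 and 225<y<235) or (nm=='s' and (x<245 or n=='or')): print(nm,n,b[0],b[1][4])
P=[t and 0]
print('ptr',onz(t,(196.4,230.3),.043),'nose',onz(t,(192,229.5),.084))
print('handle pred side',proj(s,[[.556,-.381,.091],[.556,-.381,.07]]))
E
```

```text
[ 0.4992542  -0.37605119  0.20921274] 0.059819596661788106 [-0.80170755 -0.31173563 -0.19559336] 24.2
t yel (np.float64(196.5), np.float64(230.5)) 8
t red (np.float64(192.7), np.float64(230.7)) 9
s yel (np.float64(240.2), np.float64(175.3)) 6
s red (np.float64(149.0), np.float64(122.0)) 3
s red (np.float64(238.3), np.float64(165.5)) 23
s or (np.float64(289.6), np.float64(68.0)) 5
s or (np.float64(436.0), np.float64(177.0)) 3
s or (np.float64(441.8), np.float64(179.6)) 5
s or (np.float64(239.4), np.float64(193.8)) 95
s or (np.float64(421.6), np.float64(275.9)) 169
ptr [[0.47304457 0.33990681 0.043     ]] nose [[0.47254405 0.33871372 0.084     ]]
handle pred side [[422.76120056 266.90258647]
 [421.43637316 274.60374339]]
```

View pics/end.png

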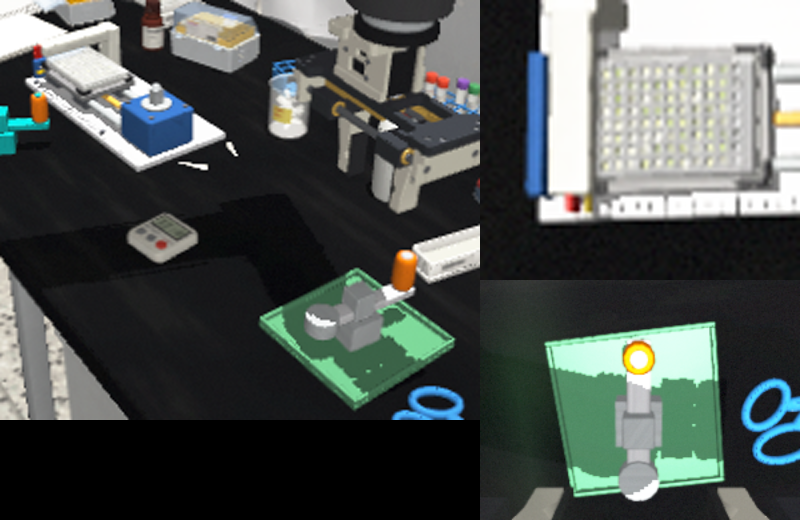

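```bash
python3 -c "
from plant import order
print(order.close_job())"
```

```text
the job is handed in; nothing more can be done
None
```

I did the whole job and handed it in at about 24 s. The crank was fitted on the shaft and wound clockwise about 1088° (just over three turns). I then pulled it off and stood it, hub down, in the green tray. The hand-in reports no verdict, so the checks below are my own.

- **Alignment:** the wrist camera put the pointer 0 to 1 mm past the red nose along the travel. The coarser top view put it 1 to 3 mm past. The two disagree slightly, but both are inside the 4 mm limit.
- **Microplate:** in the last picture it still lies in its nest.
- **Crank:** it stands upright near the middle of the tray. I felt the hub touch the tray floor before letting go, and the handle is where a level crank would put it.
- **Gripper:** it is open, about 15 cm above where it released the crank, and measures no contact force.
- **Beaker, trough and timer:** I never went near them, and they look undisturbed in the last picture. I did not measure their positions again.

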